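# Pack the titration kit

### The arm

A 6-joint arm with a two-finger parallel gripper is mounted at the origin on the work surface. World frame = base frame: x ahead of the robot, y to its left, z up, the work surface at z = 0. Lengths are in m, angles in rad, forces in N, time in s.
With the tool pointing down it reaches from about 0.275 to 0.825 m from the base axis. Payload 4.9 kg.
Tool frame: the origin (TCP) lies at the very end of the fingers, on their centre line; the grasp point (between the pads) lies 19 mm behind it; z points along the fingers, y is the line along which they close (so a half turn about z gives the same grasp; the last joint's range is limited). The gripper opens to 85 mm and grips with 20 to 120 N. Pads are 22 mm wide; open, the fingers measure 114 mm over their backs; the gripper's body (76 mm by 85 mm) begins 54 mm behind the grasp point. The pads swing forward as they close: fully open they stand 13 mm farther back than shut.
Start: joints at [1.208, 0.326, -0.193, 1.052, 0, 1.437], TCP at [0.125, 0.536, 0.231] pointing down, gripper open.
Joint ranges: [-2.65, 2.65], [-0.97, 1.79], [-1.3, 1.35], [-1.93, 2.1], [-1.47, 1.37], [-3.14, 3.14]. Speed limits (rad/s): [2.57, 2.57, 3.14, 3.14, 3.14, 3.14].

### API

Orientations are given as a unit quaternion [w, x, y, z].
In Python, from cell import bot, camera, calibration, set_gripper gives the robot as it stands (bot), with the cameras as plain functions and the gripper as plain functions. Calls block until the motion is done:
- bot.move_pose(position, orientation): joint-space move of the TCP to a pose.
- bot.move_linear(position, speed=0.15, rotation=None, until_force=None): straight line of the TCP; rotation=None keeps the orientation; speed is the mean speed in m/s. With until_force (N) it stops when the force on the tool has changed by that much, and returns True; else False.
- bot.goto_joints(angles): joint-space move.
- set_gripper(opening, grasp_force=None): opening from 0.0 (shut) to 1.0 (fully open); grasp_force is the grip in N (None keeps the last); returns when the fingers have stopped.
- bot.wait(seconds).
- bot.solve_ik(position, orientation): joint angles nearest the present ones, or None.
- camera(name): name is "side" or "top"; returns the picture (400x640x3 uint8, red, green, blue); there is no depth.
- calibration(name): a dict with "mtx" (3x3 intrinsics, pixels), "extrinsics" (4x4, takes a point from world to camera coordinates). Camera axes: x right, y down, z forward; pixel columns grow to the right and rows downward; lengths in m; the calibration is good to about 2 mm. A picture is of the moment at which its call begins. calibration takes no time and is no camera call.
A pose or a line that the arm cannot do raises bot.PlanningError and nothing moves.
- bot.close_job(): hands the job in; it is judged then, once.
Readings, each from a call of its own:
- bot.read_clock(): time.
- bot.read_joint_positions(): joint angles.
- bot.read_joint_vel(): joint speeds.
- bot.read_joint_efforts(): joint torques, N m.
- bot.read_position(): TCP position.
- bot.read_tool_rot(): TCP orientation.
- bot.read_ft_force(): force on the tool from outside, world axes, zero at the start.
- bot.read_moment(): the same for the moment, N m.
- bot.read_gripper_width(): opening from 0.0 (shut) to 1.0 (fully open).
- bot.read_finger_force(): force on a finger pad.
Only numpy, scipy, OpenCV 4.12 (cv2) and the standard library are available. Lean on these libraries where they do the work, as an engineer would, in place of code of your own. Each camera call takes 0.05 s, during which the arm holds its last target. There are 200 camera calls.

### The job

Pack the titration kit away: stand the three round capped containers (wide jar, medium bottle, slim dropper bottle) upright in the tray, each in the bay made for its size (widest, middle, narrowest), and press the needle thermometer level and fully home into the spring clip, its handle centred on the clip. The square bottle, the open beaker and the pH pen without a needle do not belong: leave them where they are.

Things in the scene. Friction and masses are not known exactly. Their poses are not given: they have to be found in the camera images.
- tray: fixed grey plastic tray, 88 (x) by 204 (y) mm, walls and floor 4 mm thick, rim 40 mm above the bench. Origin under its centre on the bench, z up. Three bays in a row along its y axis, each 80 mm deep in x: the widest is 80 mm in y, centred at y = -58 mm; the middle one 64 mm, centred at y = +18 mm; the narrowest 44 mm, centred at y = +76 mm
- clip: fixed clip: dark base plate 110 (x) by 80 by 10 mm with two pairs of sprung steel jaws, 14 mm wide, at x = -36 and +36 mm (58 mm free between). Origin under the base centre on the bench, z up. The handle goes along x, either way round. Mouth 28 mm wide at the top (70 mm up), 10 mm at 52 mm up. Pressed down with 5-15 N the jaws part and it snaps on to seats, its underside 32 mm above the bench
- jar: round wide white jar with a grey lid, 60 mm diameter (lid 58), 80 mm high, lid from 64 mm up. Stands upright; origin at the centre of its underside, z up. Belongs in the widest bay
- bottle: round medium white bottle, 46 mm diameter up to 70 mm, then a shoulder and a grey cap of 28 mm diameter from 78 to 94 mm. Stands upright; origin at the centre of its underside, z up. Belongs in the middle bay
- dropper: slim round white dropper bottle, 26 mm diameter up to 74 mm, then a grey cap of 16 mm diameter from 80 to 96 mm. Stands upright; origin at the centre of its underside, z up. Belongs in the narrowest bay
- thermometer: white stick thermometer lying on the bench: square handle 110 mm long (x), 16 mm wide (y) and 16 mm high (z) with a small black display on top, and a thin steel needle of 5 mm diameter from its +x end, out to x = 131 mm. Origin under the middle of the handle, z up
- square_bottle: look-alike, to be left: white bottle with a square body of 44 by 44 mm up to 70 mm, grey cap of 28 mm diameter up to 94 mm. Origin at the centre of its underside
- beaker: look-alike, to be left: open round white beaker without a lid, 60 mm diameter, 78 mm high. Origin at the centre of its underside
- ph_pen: look-alike, to be left: white pH pen lying on the bench, body 110 mm long (x), 16 by 16 mm, with a small black display, and instead of a needle a blunt grey cap of 18 mm width from x = 55 to 100 mm. Origin under the middle of the body

How it is judged:
At the end, for the whole second after the job is handed in: Jar, bottle, dropper upright (0.1 rad) on the floor of the widest, middle, narrowest bay, within 14 mm of its centre along the row; thermometer in the clip within 14 mm along, 5 across, underside 28-35.5 mm up, parallel 0.1, level 0.12 rad; all at rest; look-alikes within 30 mm of their start (x of jar in the frame of tray between -0.02 and 0.02 m and y of jar in the frame of tray between -0.072 and -0.044 m and z of jar in the frame of tray between 0.002 and 0.008 m and angle between each of jar, bottle, dropper's own z axis and vertical below 0.1 rad and x of bottle in the frame of tray between -0.025 and 0.025 m and y of bottle in the frame of tray between 0.004 and 0.032 m and z of bottle in the frame of tray between 0.002 and 0.008 m and x of dropper in the frame of tray between -0.032 and 0.032 m and y of dropper in the frame of tray between 0.062 and 0.09 m and z of dropper in the frame of tray between 0.002 and 0.008 m and x of thermometer in the frame of clip between -0.014 and 0.014 m and y of thermometer in the frame of clip between -0.005 and 0.005 m and z of thermometer in the frame of clip between 0.028 and 0.0355 m and angle between the x axis of thermometer and the x axis of clip, either way round below 0.1 rad and angle between the z axis of thermometer and the z axis of clip, either way round below 0.12 rad and linear speed of each of jar, bottle, dropper, thermometer below 0.02 m/s and distance of each of square_bottle, beaker, ph_pen from where it was at the start of the episode below 0.03 m); the robot touches nothing.
It fails at once if A look-alike (square bottle, beaker or pH pen) is moved more than 30 mm (distance of any of square_bottle, beaker, ph_pen from where it was at the start of the episode above 0.03 m).
It also fails if it takes over 102 s, if anything falls off the work surface, if the arm or the gripper's body presses on something with over 40 N, if the wrist force passes 120 N, or if a joint passes its speed limit or range.

## Working session

There is one attempt and no reset: what is moved stays moved. The work goes in short steps, each a Python script; the robot and the scene stay as the last script left them, time stands still between calls to the robot, and variables do not carry over. Pictures are saved under pics/ and viewed, at most 14 in all, crops included, and the job is handed in when it is done.

```bash
mkdir -p pics; python3 - <<'E'
from cell import bot, camera, calibration, set_gripper
import cv2
for n in("top","side"):
    im=camera(n); cv2.imwrite(f"pics/{n}0.png",cv2.cvtColor(im,cv2.COLOR_RGB2BGR)); c=calibration(n); print(n,c["mtx"],c["extrinsics"])
print(bot.read_clock(),bot.read_tool_rot())
E
```

```text
top [[499.50251585   0.         327.0764976 ]
 [  0.         499.50251585 201.92708579]
 [  0.           0.           1.        ]] [[ 0.01834269 -0.99982069 -0.00470538 -0.0175135 ]
 [-0.98050144 -0.01706692 -0.19576937  0.54161989]
 [ 0.19565396  0.00820457 -0.98063868  1.16206795]
 [ 0.          0.          0.          1.        ]]
side [[460.78592995   0.         325.51963485]
 [  0.         460.78592995 200.0620678 ]
 [  0.           0.           1.        ]] [[ 0.988052   -0.1537934   0.01004161 -0.53389746]
 [-0.09121129 -0.63602203 -0.76626137  0.08356202]
 [ 0.12423263  0.75619017 -0.64245053  1.12171895]
 [ 0.          0.          0.          1.        ]]
0.1 [-1.94220682e-04  1.14132428e-01  9.93465250e-01 -7.39955602e-04]
```

View pics/top0.png

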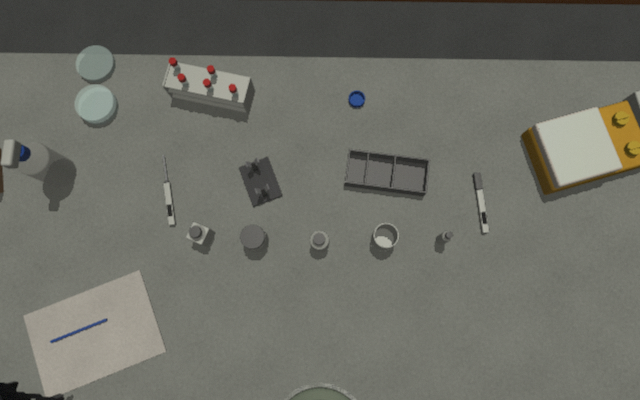

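View pics/side0.png

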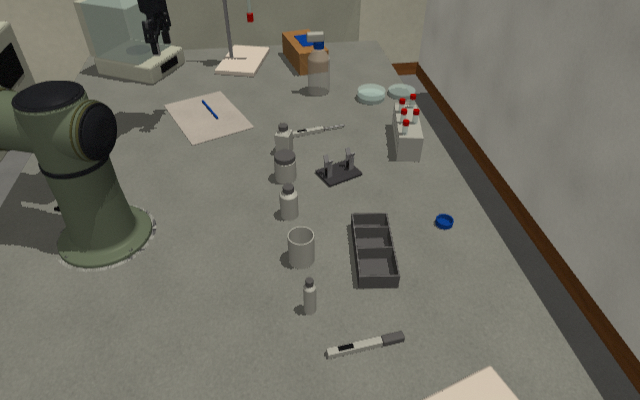

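The top view shows: thermometer (168,200), square bottle (198,233), jar (253,237), bottle (319,240), beaker (385,236), dropper (446,237), pen (481,205), clip (260,182) and tray (387,173). I'll enlarge it for exact pixels.

```bash
python3 - <<'E'
import cv2
im=cv2.imread("pics/top0.png")
for n,(a,b,c,d) in {"L":(140,290,150,260),"R":(300,460,140,255)}.items():
    o=cv2.resize(im[c:d,a:b],None,fx=5,fy=5,interpolation=cv2.INTER_CUBIC)
    o=cv2.convertScaleAbs(o,alpha=1.5)
    for x in range(a,b,10): cv2.line(o,((x-a)*5,0),((x-a)*5,6 if x%50 else 15),(0,255,255),1)
    for y in range(c,d,10): cv2.line(o,(0,(y-c)*5),(6 if y%50 else 15,(y-c)*5),(0,255,255),1)
    cv2.imwrite(f"pics/c{n}.png",o)
E
```

```text
(no output)
```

View pics/cL.png

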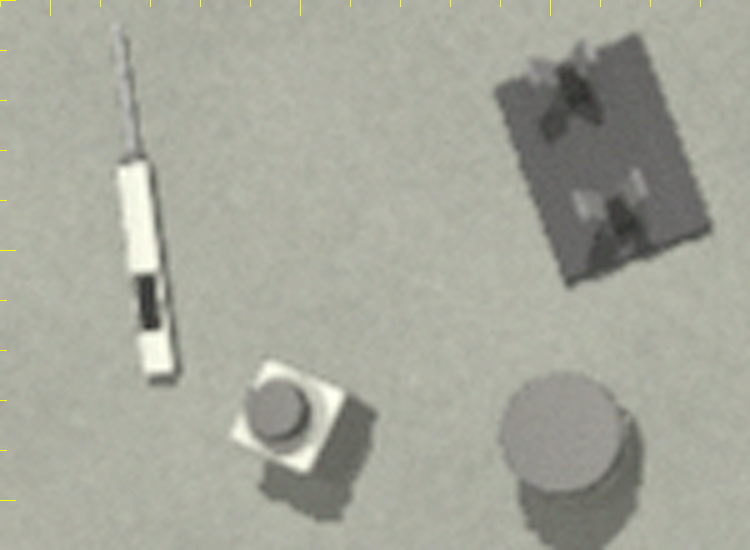

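View pics/cR.png

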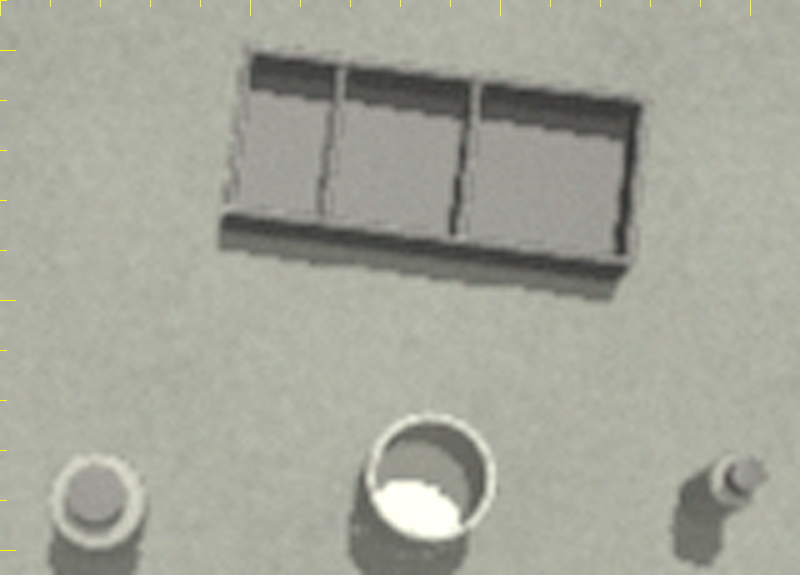

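```bash
cat > h.py <<'E'
from cell import bot, camera, calibration, set_gripper
import numpy as np, cv2
from scipy.spatial.transform import Rotation as R
def px(p,z,cam="top"):
    """pixel -> world point on plane z"""
    c=calibration(cam); E=np.array(c["extrinsics"]); r=E[:3,:3].T
    o=-r@E[:3,3]; d=r@np.linalg.solve(np.array(c["mtx"]),[p[0],p[1],1.])
    return o+d*(z-o[2])/d[2]
L=lambda u,v:((u+.5)/5-.5+140,(v+.5)/5-.5+150)
Rr=lambda u,v:((u+.5)/5-.5+300,(v+.5)/5-.5+140)
def quat(a):
    """tool down, fingers closing along world angle a"""
    y=np.array([np.cos(a),np.sin(a),0]); z=np.array([0,0,-1.]); q=R.from_matrix(np.c_[np.cross(y,z),y,z]).as_quat()
    return np.r_[q[3],q[:3]]
ang=lambda v:np.arctan2(v[1],v[0])
jar=px(L(561,432),.08); bottle=px(Rr(95.5,494),.094); dropper=px(Rr(750,473),.096)
th=[px(L(*p),.016) for p in((133,163.5),(159,373))]; tip=px(L(119,25),.008)
thc=(th[0]+th[1])/2; tha=ang(th[0]-th[1])
cc=[px(L(*p),.01) for p in((494,89),(640,34),(712,228),(567,280))]
clip=sum(cc)/4; clipa=ang(cc[0]+cc[1]-cc[2]-cc[3])
tc=[px(Rr(*p),.04) for p in((245,52),(645,102),(632,265),(222,213))]
tray=sum(tc)/4; tya=ang(tc[0]+tc[3]-tc[1]-tc[2]); txa=tya-np.pi/2
bay=lambda y:tray[:2]+y*np.array([np.cos(tya),np.sin(tya)])
E
python3 - <<'E'
from h import *
np.set_printoptions(precision=4,suppress=True)
n=np.linalg.norm
print(jar,bottle,dropper,px(Rr(735,481),.075)); print("th",thc,tha,ang(tip-th[1]),n(th[0]-th[1]),n(tip-thc))
print("clip",clip,clipa,[n(cc[i]-cc[i-1]) for i in range(4)],ang(cc[1]-cc[0])+np.pi/2,ang(cc[0]-cc[3]))
print("tray",tray,tya,txa,[n(tc[i]-tc[i-1]) for i in range(4)],bay(-.058),bay(.018),bay(.076))
# cross-check: project to side view
c=calibration("side")
for p in(jar,bottle,dropper,thc,clip,tray):
    q=np.array(c["mtx"])@(np.array(c["extrinsics"])@np.r_[p,1])[:3]; print((q/q[2])[:2])
for p,z in((jar,.04),(bottle,.04),(dropper,.04)):
  print([bot.solve_ik([p[0],p[1],z],quat(txa+k)) is not None for k in(0,np.pi)])
print([bot.solve_ik([thc[0],thc[1],.003],quat(tha+k)) for k in(np.pi/2,-np.pi/2)])
print([bot.solve_ik([clip[0],clip[1],.035],quat(clipa+k)) for k in(np.pi/2,-np.pi/2)])
E
```

```text
[0.4519 0.1673 0.08  ] [0.4473 0.0097 0.094 ] [ 0.4622 -0.2931  0.096 ] [ 0.4611 -0.2909  0.075 ]
th [0.5395 0.3901 0.016 ] 0.20035894310461963 0.20399803060026517 0.10912615755686869 0.13157310371811431
clip [0.6019 0.1637 0.01  ] 0.39232888635317825 [np.float64(0.10744697406612895), np.float64(0.07963364708140047), np.float64(0.1091613171994072), np.float64(0.07741207642649697)] 0.3930081041640663 0.40274984313584394
tray [ 0.6254 -0.1548  0.04  ] 1.458183292950464 -0.11261303384443266 [np.float64(0.08402496038183255), np.float64(0.20151219397136388), np.float64(0.08399269331508402), np.float64(0.2039093097037821)] [ 0.6189 -0.2124] [ 0.6275 -0.1369] [ 0.634  -0.0793]
[284.2035 153.9674]
[287.5949 185.55  ]
[309.4574 279.4056]
[306.5322 129.3743]
[338.0542 170.9179]
[372.7356 241.1844]
[True, True]
[True, True]
[True, True]
[array([ 0.5153,  0.7457, -0.1131,  0.7121,  0.    ,  0.315 ]), array([ 0.5153,  0.7457, -0.1131,  0.7121,  0.    , -2.8266])]
[array([ 0.1472,  0.6425, -0.2222,  0.706 ,  0.    , -0.2451]), array([ 0.1472,  0.6425, -0.2222,  0.706 ,  0.    ,  2.8965])]
```

```bash
cat >> h.py <<'E'
def carry(p,y,grip=50,zt=.040):
    """move upright round container at p to bay at row coordinate y"""
    q=quat(txa); b=bay(y); H=.19
    set_gripper(1.0)
    bot.move_pose([p[0],p[1],H],q)
    print("down",bot.move_linear([p[0],p[1],zt],speed=.12,until_force=15))
    set_gripper(0.0,grip); print("w",bot.read_gripper_width(),bot.read_finger_force())
    bot.move_linear([p[0],p[1],H],speed=.15)
    bot.move_pose([b[0],b[1],H],q)
    print("place",bot.move_linear([b[0],b[1],zt+.005],speed=.1,until_force=8),bot.read_position(),bot.read_gripper_width())
    set_gripper(1.0)
    bot.move_linear([b[0],b[1],H],speed=.2)
def snap(n,cam,a,b,c,d,f=4):
    im=cv2.cvtColor(camera(cam),cv2.COLOR_RGB2BGR)[c:d,a:b]
    cv2.imwrite(f"pics/{n}.png",cv2.convertScaleAbs(cv2.resize(im,None,fx=f,fy=f,interpolation=cv2.INTER_CUBIC),alpha=1.4))
E
python3 - <<'E'
from h import *
carry(jar,-.058); print(bot.read_clock())
carry(bottle,.018); print(bot.read_clock())
bot.move_pose([.45,-.05,.25],quat(txa))
snap("p1","side",240,420,180,320)
E
```

```text
down False
w 0.6805502338204709 52.36830169335008
place True [ 0.61843145 -0.21216171  0.04516156] 0.6822557284542649
9.2833
down False
w 0.5174300084025578 50.46371745003853
place False [ 0.62805006 -0.1370629   0.04573019] 0.5199588660294207
17.475
```

View pics/p1.png

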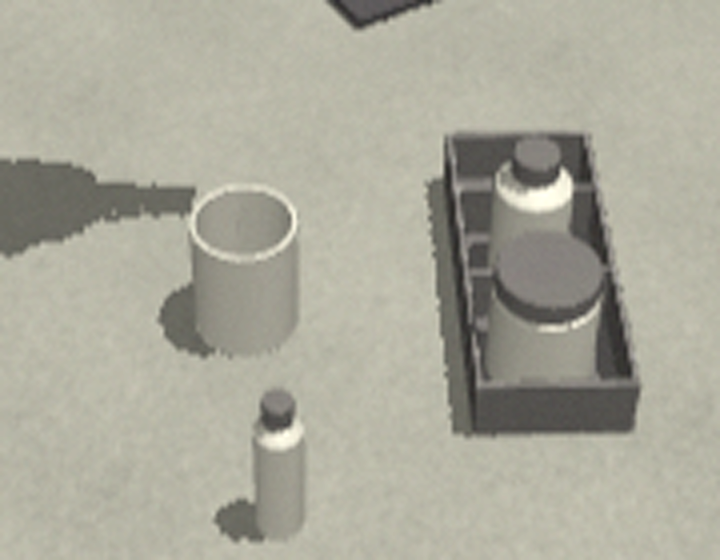

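Jar (548,290) and bottle (535,200) stand upright in their bays in this crop. Next I'll place the dropper, then pick up the thermometer.

```bash
python3 - <<'E'
from h import *
d=(dropper+px(Rr(735,481),.075))/2
carry(d,.076); print(bot.read_clock())
q=quat(tha+np.pi/2); H=.18
bot.move_pose([thc[0],thc[1],H],q)
set_gripper(.6)
print(bot.move_linear([thc[0],thc[1],.004],speed=.1,until_force=12),bot.read_position())
set_gripper(0.0,110); print(bot.read_gripper_width(),bot.read_finger_force())
bot.move_linear([thc[0],thc[1],H],speed=.15)
bot.move_pose([clip[0],clip[1],H],quat(clipa+np.pi/2))
bot.move_linear([clip[0],clip[1],.095],speed=.15); print(bot.read_position(),bot.read_clock())
snap("p2","top",220,440,130,260,3.5); snap("p3","side",270,420,130,260,5)
E
```

```text
down False
w 0.292249705460651 49.188896622508764
place False [ 0.63455288 -0.07939698  0.04575019] 0.28564921783455344
26.8583
False [0.53992168 0.39041646 0.00466261]
0.1497170810314787 109.14197444915771
[0.60233315 0.1644715  0.09564881] 34.3583
```

View pics/p2.png

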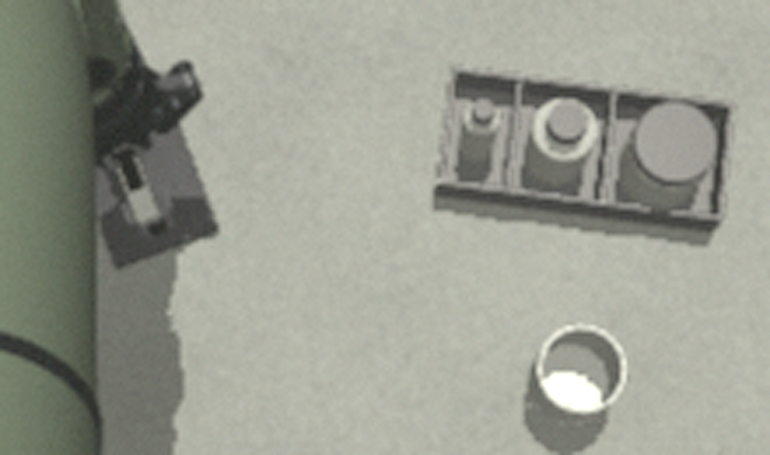

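View pics/p3.png

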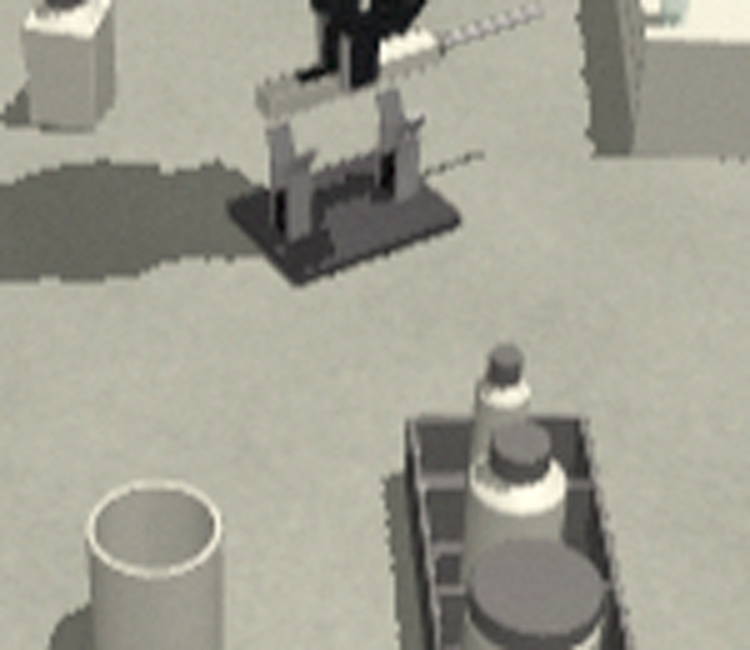

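The three containers are upright in their bays. The handle is over the clip jaws (side crop jaws at 285,170 and 400,140) and parallel to the clip axis, so I'll press it in.

```bash
python3 - <<'E'
from h import *
r=bot.move_linear([clip[0],clip[1],.034],speed=.03,until_force=30)
print(r,bot.read_position(),bot.read_ft_force(),bot.read_gripper_width(),bot.read_clock())
set_gripper(.6); print(bot.read_position(),bot.read_ft_force())
bot.move_linear([clip[0],clip[1],.2],speed=.15)
bot.move_pose([.40,.0,.3],quat(txa)); print(bot.read_clock())
snap("p4","side",270,420,130,260,5); snap("p5","top",220,320,140,240,5)
E
```

```text
False [0.60187476 0.16363853 0.0371853 ] [-7.96301555 -2.16446953 23.81081738] 0.14797844370563618 36.6417
[0.60152682 0.16359228 0.03340041] [-0.07380705  0.4323755   0.61828766]
39.8917
```

View pics/p4.png

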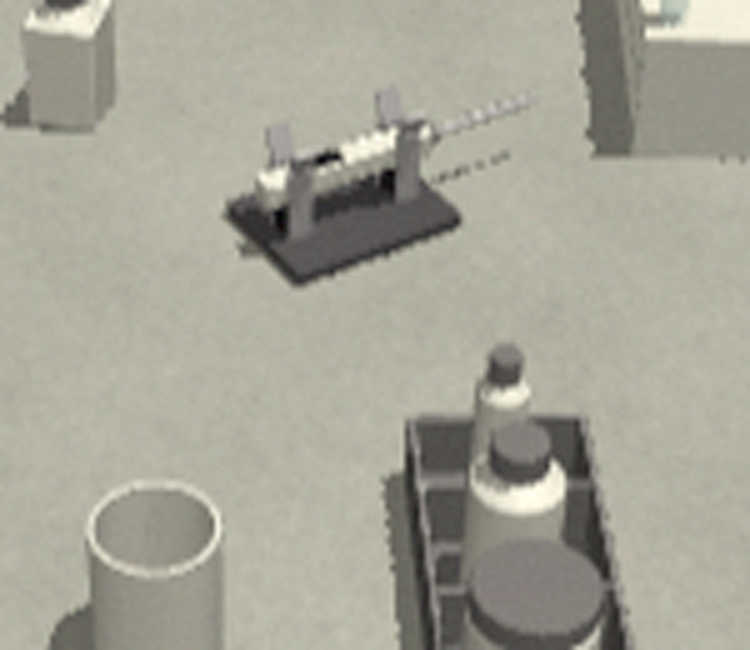

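View pics/p5.png

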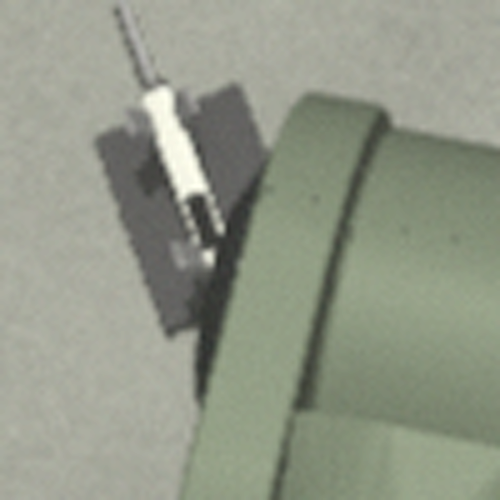

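The handle sits between both jaw pairs and the press ended at 24 N with the TCP at 37.2 mm, which matches the seat. I'll check it with a clear view.

```bash
python3 - <<'E'
from h import *
bot.move_pose([.30,-.35,.35],quat(txa)); print(bot.read_clock())
snap("p6","top",230,290,140,215,8); snap("p7","side",310,390,140,200,9)
# predicted corners of the handle's top face ends (seated, centred), in crop pixels
u=np.array([np.cos(clipa),np.sin(clipa),0])
for cam,a,c,f in(("top",230,140,8),("side",310,140,9)):
    k=calibration(cam)
    for s in(.055,-.055,.131):
        for z in((.048,.032) if s<.1 else (.040,)):
            p=np.r_[clip[:2],z]+u*s; q=np.array(k["mtx"])@(np.array(k["extrinsics"])@np.r_[p,1])[:3]
            print(cam,s,z,((q/q[2])[:2]-[a,c]+.5)*f)
E
```

```text
41.3667
top 0.055 0.048 [169.0050754  143.16909931]
top 0.055 0.032 [176.86046861 157.54026223]
top -0.055 0.048 [290.09172219 464.99075627]
top -0.055 0.032 [296.54276152 475.52326434]
top 0.131 0.04 [ 92.0328791 -64.6436685]
side 0.055 0.048 [406.92164514 133.31380382]
side 0.055 0.032 [404.3745102  174.97773744]
side -0.055 0.048 [108.64065163 236.75805201]
side -0.055 0.032 [108.40502506 279.03869415]
side 0.131 0.04 [599.4809612   86.53751712]
```

View pics/p6.png

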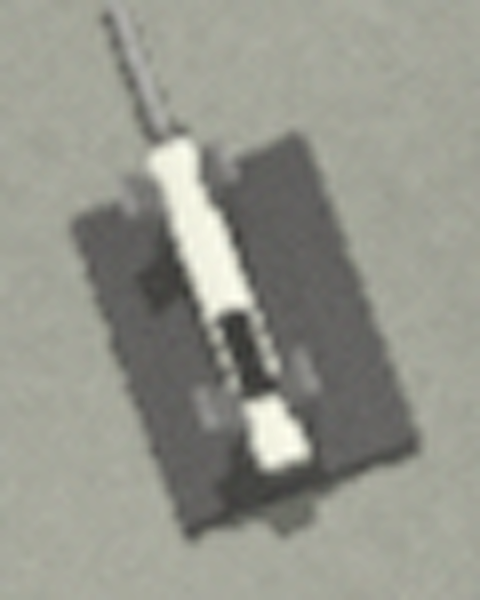

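View pics/p7.png

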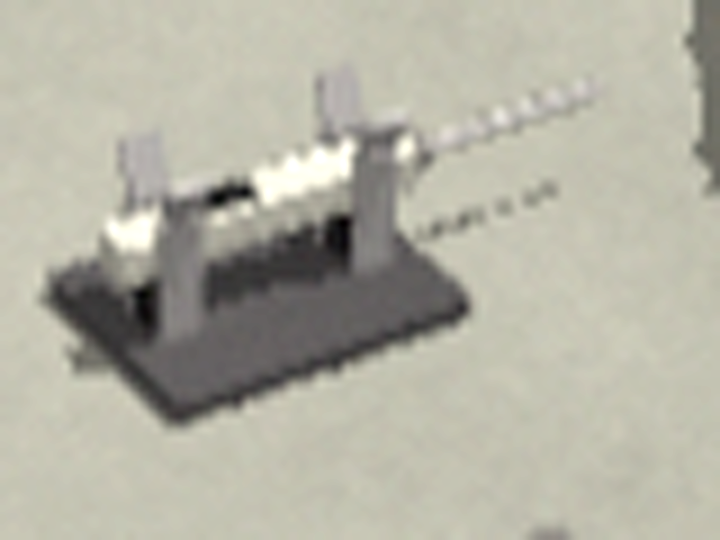

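The handle ends sit at (172,145) and (286,463) in the top crop, against predicted (169,143) and (290,465). The needle tip in the side crop is at (598,88), against (599,87). So it is seated, level and centred.

```bash
python3 -c "
from cell import bot, camera, calibration, set_gripper
print(bot.close_job())"
```

```text
the job is handed in; nothing more can be done
None
```

I handed the job in at about 41 s. The pictures show the jar, bottle and dropper upright in their bays and the thermometer level, centred and fully home in the clip. The look-alikes were never touched, and no verdict came back.

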